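# Open a case whose lid has a latch and a hidden second catch

## Robot

A 6-joint arm with a two-finger parallel gripper is mounted at the origin on a cart in front of the work surface, level with it; the furniture and walls round the work are solid. World frame = base frame: x ahead of the robot, y to its left, z up, the work surface at z = 0. Lengths are in m, angles in rad, forces in N, time in s.
With the tool pointing down it reaches from about 0.25 to 0.8 m from the base axis. Payload 3.9 kg.
Tool frame: the origin (TCP) lies at the very end of the fingers, on their centre line; the grasp point (between the pads) lies 19 mm behind it; x points along the fingers, z is the direction in which the jaws open and shut, and the axes are right-handed (so a half turn about x gives the same grasp; the last joint's range is limited). The gripper opens to 85 mm and grips with 20 to 120 N. Pads are 22 mm wide; open, the fingers measure 114 mm over their backs; the gripper's body (76 mm by 85 mm) begins 54 mm behind the grasp point. The pads swing forward as they close: fully open they stand 13 mm farther back than shut.
Start: joints at [1.117, 0.26, -0.138, 1.173, 0, 1.571], TCP at [0.23, 0.472, 0.231] pointing down, gripper open.
Joint ranges: [-2.78, 2.78], [-0.83, 1.72], [-1.28, 1.37], [-1.9, 2.12], [-1.57, 1.48], [-3.14, 3.14]. Speed limits (rad/s): [2.57, 2.57, 3.14, 3.14, 3.14, 3.14].

## Interface

Orientations are given as a rotation vector (axis times angle).
In Python, from workcell import robot gives the robot as it stands. The module is installed in compiled form; this text tells all that it offers.
- The arm moves only by the tool send_rows, never from a script. Its argument "motion" is a list of rows, each a list of 7 numbers: the shift along the tool's x, y, z scaled (see below), then the turn, a rotation vector about the tool's x, y, z scaled (see below), then the gripper command: -1 is shut, 1 is fully open, values between are in proportion. A call has 1 to 8 rows; each row is the pose to reach, as a shift and turn from the pose measured when the call began, along the tool's axes at that moment, turning the shorter way round; what a row does not reach only later rows make up. The controller multiplies each number of a shift by 0.4 m and each number of a turn by pi rad. A row lasts 1/10 s, in which the tool goes at most 50 mm and 8.59 degrees, less where a joint would pass 70% of its speed; a pose out of reach is approached as far as the arm can. A call with a number of a shift or a turn outside -1 to 1 is refused whole. A call with a gripper value outside its range is refused whole. The fingers move at their own pace and stop on an object; the grip force is fixed at half the most. Time passes only in rows, so rows that repeat a pose let the fingers close. It gives the time, the measured TCP pose, the force and the opening at its end, in the units of the state.
- robot.observe(): the state, without advancing time (a new reading comes with each control period).
- robot.camera(name): name is "scene" or "top" or "wrist"; returns a dict with "pixels" (420x560x3 uint8, blue, green, red), "camera_matrix" (3x3 intrinsics, pixels), "D" ([k1, k2, p1, p2, k3] as OpenCV has them; the pictures are not rectified), "rvec" (rotation vector, rad) and "tvec" (3), from world to camera coordinates, as OpenCV has them. Camera axes: x right, y down, z forward; pixel columns grow to the right and rows downward; lengths in m; the calibration is good to about 2 mm. A picture is of the moment at which its call begins. There is no depth.
- robot.job_done(): hands the job in, once; it reports no verdict.
Trained networks look in the newest picture that a camera, given by its name, has taken for a name from the list of things; names that differ only in an ending like _2 or _b are one class to them, and where a whole thing is asked for, a point or a joint stands for the part that bears it (a point fixed in the world has none). Each returns a list of dicts, best first, with "confidence" (0 to 1); they miss things now and then, are a little off and sometimes report something else, mostly with a low value. They report only what shows in the picture. A call takes as long as a camera call.
- robot.cut_out(target, camera): "mask" (420x560 bool, what is visible of it) and "rect" ([left, top, right, bottom] in pixels, round what is visible of it).
The state is a dict: "time": time; "joint_positions": joint angles; "joint_velocities": joint speeds; "joint_torque": joint torques, N m; "tool_pos": TCP position; "tcp_rot": TCP orientation; "ft_force": force on the tool from outside, world axes, zero at the start; "moment": the same for the moment, N m; "grip_width": opening from 0.0 (shut) to 1.0 (fully open).
Only numpy, scipy, OpenCV 4.12 (cv2) and the standard library are available. Lean on these libraries where they do the work, as an engineer would, in place of code of your own. Each camera call takes 0.05 s, during which the arm holds its last target. There are 200 camera calls.

## Task

Open the case with the double-latched lid and leave the lid standing wide open, raised by at least 60 degrees: facing its skirted front, slide the thumb latch on the lid to the right until it stops, lift the lid a little by its front skirt until the hidden second catch holds it and pause there a moment, then feel for the catch from the right under the raised skirt, push it to the left and, while holding it over, lift the lid free and open. Work gently: no more than 30 N anywhere on the case, and no more than 20 N once the lid is off its rim, so that the catch is not forced. Leave the things standing around alone.

Things in the scene. Friction and masses are not known exactly. Their poses are not given: they have to be found in the camera images.
- case: grey plastic instrument case, fixed on the bench; small jars and boxes fixed inside. Origin: centre of its underside; x points to its back (lid hinge side), y to its left (as seen facing its front, which looks to the robot's right), z up. Walls x -65..65, y -110..110 mm, rim at z = 105 mm, shut lid's top at z = 109 mm. In front the grey metal lid overhangs the front wall by 40 mm, to x = -105 mm; below the overhang it is free down to the bench
- lid (a joint): lid angle in rad: 0 shut, grows as its front is raised, end of travel 1.45. The hinge is stiff: the lid stays where it is left; lifting it at the skirt takes about 3 to 5 N. With the thumb latch open it rises only about 0.2 rad until the second catch holds it
- lid_hinge (a point): middle of the lid's hinge line, which runs along the case's y at case x = +65, z = 105 mm
- skirt_edge (a point): middle of the lower edge of the lid's front skirt: a 3 mm sheet lip, 226 mm long, hanging 23 mm down from the lid's front edge, 168.5 mm in front of the hinge line; lid shut, its edge is 82 mm above the bench. Its short end plates are at y = +-111 mm; between them fingers can lift it from below. Moves with the lid; axes as the case's while shut
- thumb_latch (a joint): first latch in m: 0 home (locked) to 0.020 fully open, at its stop. Slides to the case's right (-y) along the lid, takes about 4 N, stays where it is left. Locked, it lets the lid rattle by no more than 0.02 rad
- latch_fin (a point): middle of the top of the black upright fin of the first latch, on the lid near its front left: fin 10 mm thick (y), 22 mm wide (x), standing 24 mm above the lid on a foot plate 24 mm long (y), 5 mm high. Free lid surface round it; push or pinch it from above
- catch_slot (a point): middle (case y = 0) of the notch in the front wall, at case x -65, z 93 mm. Out of it stands the hidden second catch: a steel tongue 10 mm wide (y), x -99..-65, z 83..103 mm; its middle lies unmeasured at y -45..+45 mm, different each time. The shut skirt covers it; once the lid is lifted against it, it is just behind and below the skirt's edge and can be felt from the side
- catch_side (a point): point on the case 80 mm right of catch_slot, where the search may begin. Pushed left (+y), the catch's tongue yields against a spring (3 N at first, 11 N at the end), lets the lid go after 8 to 9 mm and has a hard stop at 14 mm. It springs back when let go: lift the lid some 0.08 rad more while holding it over. It does not yield to the right, inwards or upwards
- specimen_jar: bystander: round jar with a screw lid, 54 mm wide, 72 mm high; origin under its centre
- petri_dish: bystander: flat round dish, 61 mm wide, 15 mm high; origin under its centre
- tally_counter: bystander: small round metal hand counter, 48 x 65 x 30 mm; origin under its centre
- mug: bystander: mug with handle, 82 x 120 x 94 mm; origin under its centre

How it is judged:
On the way, in this order (a step that is already met when the one before it is completed fails the run):
1. the thumb latch has been slid fully open while the lid is still down (value of joint thumb_latch above 0.016 m and value of joint lid below 0.06 rad), for 0.2 s.
2. the lid has been lifted until the second catch holds it, and paused there (value of joint lid between 0.15 and 0.26 rad and value of joint thumb_latch above 0.014 m), for 0.3 s.
3. the lid has come free of the second catch (value of joint lid above 0.4 rad), for 0.1 s.
At the end, for the whole second after the job is handed in: the lid stands still, opened by more than 1.03 rad (59 degrees), with the thumb latch still open (more than 14 of its 20 mm) (value of joint lid above 1.03 rad and not (velocity of joint lid above 0.05 rad/s) and velocity of joint lid above -0.05 rad/s and value of joint thumb_latch above 0.014 m); the robot touches nothing.
It fails at once if more than 30 N between the robot and the case or any part of it (contact force between any of the arm, the fingers and case above 30 N).
It fails at once if more than 20 N between the robot and the case or any part of it while the lid is raised by more than 0.1 rad (value of joint lid above 0.1 rad and contact force between any of the arm, the fingers and case above 20 N).
It fails at once if a bystander (jar, dish, counter or mug) is shifted by more than 2 cm (distance of any of specimen_jar, petri_dish, tally_counter, mug from where it was at the start of the episode above 0.02 m).
It also fails if it takes over 58 s, if anything falls off the work surface, if the arm or the gripper's body presses on something with over 40 N, if the wrist force passes 120 N, or if a joint passes its speed limit or range.

## Working session

There is one attempt and no reset: what is moved stays moved. The work goes in short steps, Python scripts to look and compute and a tool call to move; the robot and the scene stay as the last step left them, time stands still between calls to the robot, and variables do not carry over. Pictures are saved under pics/ and viewed, about 8 in all and at most 12, crops included, and the job is handed in when it is done.

Besides the shell and the picture viewer there is one more tool, called after "Emit:" as name(argument=value, ...), one argument or row to a line, values as JSON. send_rows: Moves the arm, as the interface text tells. Shifts and turns lie within -1 to 1; 1 stands for 0.4 m of shift or pi rad of turn. Its arguments: {"type":"object","properties":{"motion":{"type":"array"}},"required":["motion"]}

```bash
mkdir -p pics; cat > h.py <<'E'
import numpy as np, cv2
from workcell import robot
from scipy.spatial.transform import Rotation as R
def cam(n):
    c=robot.camera(n); return c
def proj(c,P):
    return cv2.projectPoints(np.float64(P).reshape(-1,1,3),np.float64(c['rvec']),np.float64(c['tvec']),np.float64(c['camera_matrix']),np.float64(c['D']))[0].reshape(-1,2)
def ray(c,uv):
    p=cv2.undistortPoints(np.float64(uv).reshape(-1,1,2),np.float64(c['camera_matrix']),np.float64(c['D'])).reshape(-1,2)
    Rm=cv2.Rodrigues(np.float64(c['rvec']))[0]; t=np.float64(c['tvec']).ravel()
    return -Rm.T@t,(np.c_[p,np.ones(len(p))]@Rm)
def atz(c,uv,z):
    o,d=ray(c,uv); return o+d*((z-o[2])/d[:,2])[:,None]
E
python3 - <<'E'
from h import *
print(robot.observe())
a=[]
for n in ["scene","top"]:
    c=cam(n); cv2.imwrite(f'pics/{n}0.png',c['pixels']); 
    for t in ["case","lid","latch_fin","specimen_jar","petri_dish","tally_counter","mug"]:
        for d in robot.cut_out(t,n)[:1]:
            m=d['mask']; ys,xs=np.nonzero(m)
            print(n,t,d['confidence'],d['rect'],xs.mean().round(1),ys.mean().round(1),len(xs), atz(c,[[xs.mean(),ys.mean()]],0.12 if t in('lid','latch_fin') else 0.03).round(3))
E
```

```text
{'time': 0.0, 'joint_positions': array([ 1.11698707e+00,  2.60645809e-01, -1.39374428e-01,  1.17270038e+00,
        1.17738383e-05,  1.57080346e+00]), 'joint_velocities': array([-0.00108866, -0.0020833 , -0.0022009 , -0.00086063,  0.0011676 ,
       -0.00085187]), 'joint_torque': array([ 4.85705477e-04, -4.05680180e+01,  2.53920239e+01,  1.88127748e-02,
       -1.15211947e-06, -7.16976047e-06]), 'tool_pos': array([0.22985285, 0.47124849, 0.23048291]), 'tcp_rot': array([-0.86979767,  1.39203314,  0.86814188]), 'ft_force': array([-0.35697828,  0.82255339, -0.15428238]), 'moment': array([-0.00257591,  0.04879968, -0.00129091]), 'grip_width': 1.0035612575397599}
scene case 0.82 [226.6, 173.7, 322.8, 252.0] 269.0 210.8 4625 [[0.574 0.064 0.03 ]]
scene lid 0.83 [224.0, 170.5, 321.4, 239.8] 274.0 204.4 3468 [[0.516 0.007 0.12 ]]
scene latch_fin 0.61 [255.8, 202.2, 265.9, 213.6] 260.3 208.3 78 [[0.482 0.03  0.12 ]]
scene specimen_jar 0.94 [188.4, 166.7, 208.0, 191.5] 198.2 178.6 379 [[0.59  0.358 0.03 ]]
scene petri_dish 0.78 [373.2, 279.2, 399.5, 295.5] 385.5 286.7 350 [[ 0.476 -0.359  0.03 ]]
scene tally_counter 0.56 [415.4, 254.6, 431.4, 271.7] 422.8 265.2 238 [[ 0.6   -0.417  0.03 ]]
scene mug 0.56 [135.8, 174.0, 166.9, 210.9] 150.8 191.9 900 [[0.452 0.445 0.03 ]]
top case 0.7 [252.0, 160.8, 324.7, 243.0] 285.7 204.7 4797 [[0.552 0.034 0.03 ]]
top lid 0.93 [251.0, 163.1, 321.8, 247.4] 286.9 203.9 4456 [[0.535 0.031 0.12 ]]
top latch_fin 0.6 [283.4, 219.0, 290.2, 228.0] 286.6 222.7 36 [[0.48  0.032 0.12 ]]
top specimen_jar 0.71 [176.8, 185.5, 193.0, 204.5] 182.9 194.8 321 [[0.583 0.355 0.03 ]]
top petri_dish 0.56 [399.9, 214.5, 421.9, 237.1] 409.7 224.5 337 [[ 0.49  -0.348  0.03 ]]
top tally_counter 0.76 [420.3, 181.1, 437.1, 194.6] 426.5 186.5 181 [[ 0.611 -0.408  0.03 ]]
top mug 0.77 [136.0, 226.2, 180.7, 255.7] 155.0 241.5 881 [[0.436 0.433 0.03 ]]
```

```bash
python3 - <<'E'
import cv2,numpy as np
a=cv2.imread('pics/scene0.png'); b=cv2.imread('pics/top0.png')
A=cv2.resize(a[150:280,200:350],None,fx=2.6,fy=2.6,interpolation=cv2.INTER_CUBIC)
B=cv2.resize(b[140:270,220:360],None,fx=2.6,fy=2.6,interpolation=cv2.INTER_CUBIC)
cv2.imwrite('pics/v1.png',np.hstack([A,B])); cv2.imwrite('pics/v0.png',np.hstack([cv2.resize(a,(400,300)),cv2.resize(b,(400,300))]))
E
```

```text
(no output)
```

View pics/v1.png

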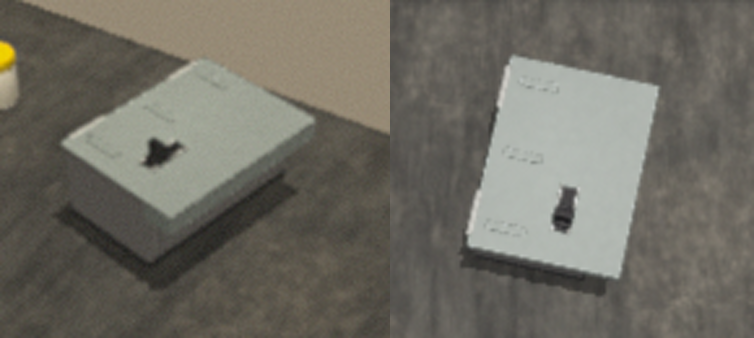

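View pics/v0.png

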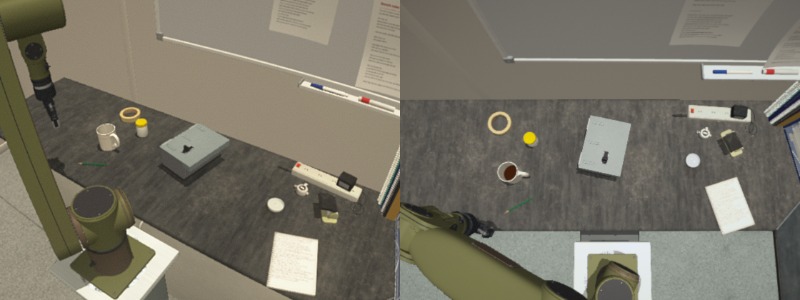

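The case is turned slightly about vertical. Its hinge is at image left (world +y), the front with the skirt faces world -y, and the latch is on the near end. In the enlarged top view the lid corners are at (513,57), (657,87), (620,278) and (468,247).

```bash
cat >> h.py <<'E'
def tf(p,P):  # case pose p=(x,y,yaw) ; case pts -> world
    P=np.atleast_2d(P); return np.c_[p[0]+P[:,0]*np.cos(p[2])-P[:,1]*np.sin(p[2]),p[1]+P[:,0]*np.sin(p[2])+P[:,1]*np.cos(p[2]),P[:,2]]
E
python3 - <<'E'
from h import *
from scipy.optimize import least_squares
T=cam('top');S=cam('scene')
ct=np.array([[513,57],[657,87],[620,278],[468,247]])*1.0; ct=np.c_[220+(ct[:,0]-390)/2.6,140+ct[:,1]/2.6]
cs=np.array([[202,58],[315,122],[170,218],[62,143]])*1.0; cs=np.c_[200+cs[:,0]/2.6,150+cs[:,1]/2.6]
# far=right end case y=-113 ; hinge x=65, front -105
M=np.array([[65,-113,109],[-105,-113,109],[-105,113,109],[65,113,109]])/1000
f=lambda p:np.r_[(proj(T,tf(p,M))-ct).ravel(),(proj(S,tf(p,M))-cs).ravel()]
r=least_squares(f,[0.53,0.05,1.5]); print(r.x, r.fun.round(1))
print(atz(T,ct,.109).round(3))
p=r.x
print('fin cand',atz(T,[[220+(564-390)/2.6,140+222/2.6]],.133), 'scene',atz(S,[[200+155/2.6,150+140/2.6]],.133))
E
```

```text
[0.54308951 0.04821813 1.36400675] [ 0.3 -0.4  0.8 -0.6  0.1  0.2  0.8  0.   0.7 -0.3 -0.8 -1.5 -0.8  0.
 -1.1  0.8]
[[ 0.666  0.09   0.109]
 [ 0.63  -0.075  0.109]
 [ 0.412 -0.031  0.109]
 [ 0.446  0.137  0.109]]
fin cand [[0.47024668 0.03094845 0.133     ]] scene [[0.48407399 0.03323633 0.133     ]]
```

```bash
cat >> h.py <<'E'
PC=np.array([0.543,0.048,1.364])
def rot(xd,zd):
    x=np.array(xd,float);x/=np.linalg.norm(x);z=np.array(zd,float);z-=x*(x@z);z/=np.linalg.norm(z)
    return np.c_[x,np.cross(z,x),z]
def cdir(v): 
    c,s=np.cos(PC[2]),np.sin(PC[2]); v=np.array(v,float); return np.array([c*v[0]-s*v[1],s*v[0]+c*v[1],v[2]])
def go(pos,Rm=None):
    o=robot.observe(); R0=R.from_rotvec(o['tcp_rot']).as_matrix()
    if Rm is None: Rm=R0
    d=R0.T@(np.array(pos)-o['tool_pos']); w=R.from_matrix(R0.T@Rm).as_rotvec()
    print('shift',(d/.4).round(4),'turn',(w/np.pi).round(4),'mm',np.linalg.norm(d)*1e3,'deg',np.degrees(np.linalg.norm(w)))
def st():
    o=robot.observe(); p=o['tool_pos']; c,s=np.cos(PC[2]),np.sin(PC[2]); d=p[:2]-PC[:2]
    print('t',round(o['time'],2),'case',np.round([c*d[0]+s*d[1],-s*d[0]+c*d[1],p[2]],4),'R',R.from_rotvec(o['tcp_rot']).as_matrix().round(3).tolist(),'F',o['ft_force'].round(1),'j',o['joint_positions'].round(2),'g',round(o['grip_width'],2))
    return o
E
python3 - <<'E'
from h import *
st()
go([0.46,0.03,0.28],rot([0,0,-1],cdir([0,-1,0]))); go([0.46,0.03,0.28],rot([0,0,-1],cdir([0,1,0])))
E
```

```text
t 0.9 case [0.3506 0.3932 0.2313] R [[0.0, -0.899, 0.438], [0.0, 0.438, 0.899], [-1.0, 0.0, 0.0]] F [-0.6 -1.  -0.3] j [ 1.12  0.26 -0.14  1.17  0.    1.57] g 1.0
shift [-0.1217 -1.0007 -0.7409] turn [ 0.4214  0.     -0.    ] mm 500.435387940106 deg 75.84714407766917
shift [-0.1217 -1.0007 -0.7409] turn [-0.5786  0.      0.    ] mm 500.435387940106 deg 104.15285599180963
```

Emit:
send_rows(
  motion=[
    [-0.12,-0.33,-0.25,0.14,0,0,-1],
    [-0.12,-0.66,-0.5,0.28,0,0,-1],
    [-0.12,-1,-0.74,0.42,0,0,-1],
    [-0.12,-1,-0.74,0.42,0,0,-1],
    [-0.12,-1,-0.74,0.42,0,0,-1],
    [-0.12,-1,-0.74,0.42,0,0,-1],
    [-0.12,-1,-0.74,0.42,0,0,-1],
    [-0.12,-1,-0.74,0.42,0,0,-1],
  ],
)

```text
time: 1.7
tool_pos: [0.4138, 0.1178, 0.2727]
tcp_rot: [0.07, 1.569, -0.07]
ft_force: [0.7, 1.0, -1.1]
grip_width: 0.001
```

Emit:
send_rows(
  motion=[
    [0,0,0,0,0,0,-1],
  ],
)

```text
time: 1.8
tool_pos: [0.4164, 0.1132, 0.2733]
tcp_rot: [0.078, 1.566, -0.079]
ft_force: [0.3, 0.1, -0.6]
grip_width: -0.001
```

```bash
python3 - <<'E'
from h import *
st()
go([0.46,0.03,0.28],rot([0,0,-1],cdir([0,-1,0])))
c=cam('wrist'); cv2.imwrite('pics/w1.png',c['pixels'])
for t in ['latch_fin','lid']:
  for d in robot.cut_out(t,'wrist')[:1]: print(t,d['confidence'],d['rect'])
E
```

```text
t 1.8 case [0.0378 0.1373 0.2733] R [[0.004, 0.1, 0.995], [-0.001, 0.995, -0.1], [-1.0, -0.001, 0.004]] F [ 0.3  0.1 -0.6] j [ 0.27  0.08 -0.25  1.23 -0.    1.94] g -0.0
shift [-0.0162 -0.1961  0.1293] turn [0.0341 0.0012 0.0002] mm 94.18927259240068 deg 6.138260158414967
latch_fin 0.93 [345.5, 248.2, 366.3, 273.8]
lid 0.74 [300.0, 150.7, 539.8, 328.6]
```

View pics/w1.png

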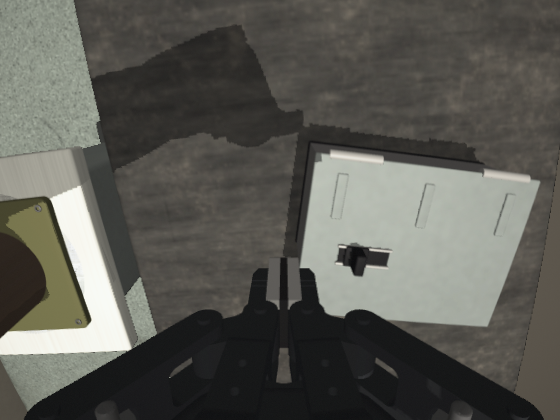

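The wrist picture shows the lid corners at about (316,150), (540,181) and (489,327). The black fin is at about (355,260), at the left end of its slot, which runs right to (390,258).

```bash
python3 - <<'E'
from h import *
from scipy.optimize import least_squares
T=cam('top');S=cam('scene');W=cam('wrist')
ct=np.array([[513,57],[657,87],[620,278],[468,247]])*1.0; ct=np.c_[220+(ct[:,0]-390)/2.6,140+ct[:,1]/2.6]
cs=np.array([[202,58],[315,122],[170,218],[62,143]])*1.0; cs=np.c_[200+cs[:,0]/2.6,150+cs[:,1]/2.6]
cw=np.array([[540,181],[489,327],[316,150]])*1.
M=np.array([[65,-113,109],[-105,-113,109],[-105,113,109],[65,113,109]])/1000
f=lambda p:np.r_[.7*(proj(T,tf(p,M))-ct).ravel(),.7*(proj(S,tf(p,M))-cs).ravel(),(proj(W,tf(p,M[[0,1,3]]))-cw).ravel()]
r=least_squares(f,[0.54,0.05,1.36]); print(r.x, r.fun[-6:].round(1), proj(W,tf(r.x,M)))
w=atz(W,cw,.109); print(w)
cv2.imwrite('pics/w1c.png',cv2.resize(W['pixels'][130:340,290:550],None,fx=3,fy=3,interpolation=cv2.INTER_CUBIC)[:600,:780])
# project fin grid candidates
q=r.x; inv=lambda P:(np.array(P)[:,:2]-q[:2])@np.array([[np.cos(q[2]),-np.sin(q[2])],[np.sin(q[2]),np.cos(q[2])]])
print('slot ends/ plate in case', inv(atz(W,[[336,256],[391,260],[345,258],[366,262]],.109)))
E
```

```text
[0.54314678 0.06028744 1.36402816] [ 1.6  2.1 -0.7 -0.7  0.2  3.4] [[541.61832274 183.09366026]
 [488.34819307 326.32022886]
 [292.48738114 309.73913805]
 [316.22165645 153.36344332]]
[[ 0.66498796  0.1029993   0.109     ]
 [ 0.63312212 -0.06675641  0.109     ]
 [ 0.44587846  0.15019736  0.109     ]]
slot ends/ plate in case [[-0.03566566  0.07747267]
 [-0.03374893  0.02036566]
 [-0.03684337  0.06795731]
 [-0.03889027  0.04564402]]
```

View pics/w1c.png

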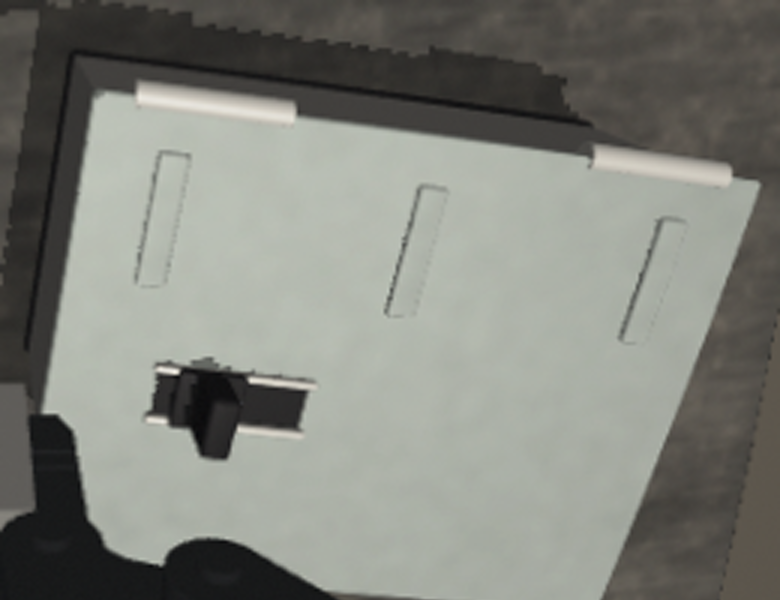

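```bash
python3 - <<'E'
from h import *
from scipy.optimize import least_squares
T=cam('top');S=cam('scene');W=cam('wrist'); print(W['tvec'],robot.observe()['time'])
ct=np.array([[513,57],[657,87],[620,278],[468,247]])*1.0; ct=np.c_[220+(ct[:,0]-390)/2.6,140+ct[:,1]/2.6]
cs=np.array([[202,58],[315,122],[170,218],[62,143]])*1.0; cs=np.c_[200+cs[:,0]/2.6,150+cs[:,1]/2.6]
cw=np.array([[543.3,190.7],[322.3,160]])*1.
M=np.array([[65,-113,109],[-105,-113,109],[-105,113,109],[65,113,109]])/1000
f=lambda p:np.r_[.3*(proj(T,tf(p,M))-ct).ravel(),.3*(proj(S,tf(p,M))-cs).ravel(),(proj(W,tf(p,M[[0,3]]))-cw).ravel()]
r=least_squares(f,[0.54,0.05,1.36]); print(r.x, r.fun[-6:].round(1), proj(W,tf(r.x,M)))
q=r.x; inv=lambda P:(np.array(P)[:,:2]-q[:2])@np.array([[np.cos(q[2]),-np.sin(q[2])],[np.sin(q[2]),np.cos(q[2])]])
px=lambda a:np.array(a)/3+np.array([290,130])
print('slot',inv(atz(W,px([[155,390],[310,408]]),.109)))
print('fin top',inv(atz(W,px([[222,431],[210,400],[240,402],[228,458],[198,456]]),.133)))
E
```

```text
[-0.40126376  0.0921531   0.47054269] 2.25
[0.5469885  0.05306435 1.35550308] [-0.5 -0.2  0.7  0.4 -0.8  0.1] [[544.04307139 191.13739879]
 [489.40245349 331.85764729]
 [295.68445591 314.31784087]
 [321.5362837  160.06380434]]
slot [[-0.03363195  0.07579078]
 [-0.03393709  0.02117674]]
fin top [[-0.03352618  0.05792993]
 [-0.02308542  0.06404918]
 [-0.02262456  0.05442531]
 [-0.0430177   0.05389901]
 [-0.04345063  0.06373001]]
```

```bash
sed -i 's/^PC=.*/PC=np.array([0.547,0.053,1.3555])/' h.py; python3 - <<'E'
from h import *
st()
go(tf(PC,[-.0335,.093,.165])[0],rot([0,0,-1],cdir([0,-1,0])));go(tf(PC,[-.0335,.093,.120])[0],rot([0,0,-1],cdir([0,-1,0])))
E
```

```text
t 2.25 case [0.0358 0.1448 0.2726] R [[0.001, 0.086, 0.996], [0.001, 0.996, -0.086], [-1.0, 0.001, 0.001]] F [-0.2 -0.3 -0. ] j [ 0.28  0.08 -0.26  1.23  0.    1.94] g 0.0
shift [ 0.269  -0.1887  0.1058] turn [ 0.0411  0.0002 -0.0002] mm 138.07948194467565 deg 7.400171405552032
shift [ 0.3815 -0.1888  0.1057] turn [ 0.0411  0.0002 -0.0002] mm 175.4313751679157 deg 7.400171405552032
```

Emit:
send_rows(
  motion=[
    [0.269,-0.189,0.105,0.041,0,0,-1],
    [0.269,-0.189,0.105,0.041,0,0,-1],
    [0.269,-0.189,0.105,0.041,0,0,-1],
    [0.269,-0.189,0.105,0.041,0,0,-1],
    [0.32,-0.189,0.105,0.041,0,0,-1],
    [0.382,-0.189,0.105,0.041,0,0,-1],
    [0.382,-0.189,0.105,0.041,0,0,-1],
  ],
)

```text
time: 2.95
tool_pos: [0.4466, 0.0411, 0.1185]
tcp_rot: [0.168, 1.568, -0.167]
ft_force: [-0.9, -0.3, -1.1]
grip_width: -0.003
```

```bash
python3 - <<'E'
from h import *
st(); go(tf(PC,[-.0335,.060,.120])[0],rot([0,0,-1],cdir([0,-1,0])))
E
```

```text
t 2.95 case [-0.0331  0.0955  0.1185] R [[-0.004, 0.212, 0.977], [0.001, 0.977, -0.212], [-1.0, -0.0, -0.004]] F [-0.9 -0.3 -1.1] j [ 0.09  0.22 -0.51  0.84  0.    1.88] g -0.0
shift [-0.0041 -0.0011  0.0888] turn [ 0.0006 -0.0012  0.0001] mm 35.567325004213366 deg 0.24037777565024313
```

Emit:
send_rows(
  motion=[
    [0,0,0.015,0,0,0,-1],
    [0,0,0.03,0,0,0,-1],
    [0,0,0.04,0,0,0,-1],
    [0,0,0.05,0,0,0,-1],
    [0,0,0.058,0,0,0,-1],
    [0,0,0.066,0,0,0,-1],
  ],
)

```text
time: 3.55
tool_pos: [0.4719, 0.0356, 0.1184]
tcp_rot: [0.168, 1.569, -0.167]
ft_force: [-2.9, 2.1, 3.2]
grip_width: 0.001
```

Emit:
send_rows(
  motion=[
    [0,0,0.005,0,0,0,-1],
    [0,0,0.01,0,0,0,-1],
  ],
)

```text
time: 3.75
tool_pos: [0.4756, 0.0347, 0.1184]
tcp_rot: [0.168, 1.57, -0.167]
ft_force: [-3.5, 0.9, 2.2]
grip_width: -0.002
```

```bash
python3 - <<'E'
from h import *
st()
E
```

```text
t 3.75 case [-0.0331  0.0659  0.1184] R [[-0.006, 0.212, 0.977], [0.001, 0.977, -0.212], [-1.0, 0.0, -0.006]] F [-3.5  0.9  2.2] j [ 0.07  0.26 -0.45  0.86  0.    1.86] g -0.0
```

Emit:
send_rows(
  motion=[
    [0,0,0.005,0,0,0,-1],
    [0,0,0.01,0,0,0,-1],
    [0,0,0.015,0,0,0,-1],
  ],
)

```text
time: 4.05
tool_pos: [0.4815, 0.0334, 0.1183]
tcp_rot: [0.168, 1.57, -0.167]
ft_force: [-2.7, 0.3, 3.6]
grip_width: 0.002
```

Emit:
send_rows(
  motion=[
    [0,0,0.004,0,0,0,-1],
    [0,0,0.008,0,0,0,-1],
  ],
)

```text
time: 4.25
tool_pos: [0.4824, 0.0331, 0.1181]
tcp_rot: [0.169, 1.575, -0.166]
ft_force: [-9.7, 3.1, 9.0]
grip_width: 0.001
```

Emit:
send_rows(
  motion=[
    [0,0,0.004,0,0,0,-1],
    [0,0,0.008,0,0,0,-1],
  ],
)

```text
time: 4.45
tool_pos: [0.4824, 0.033, 0.1177]
tcp_rot: [0.169, 1.581, -0.166]
ft_force: [-12.7, 3.4, 10.3]
grip_width: -0.0
```

Emit:
send_rows(
  motion=[
    [0,0,-0.04,0,0,0,-1],
    [0,0,-0.05,0,0,0,-1],
    [-0.1,0,-0.05,0,0,0,-1],
    [-0.25,0,-0.05,0,0,0,-1],
    [-0.45,-0.15,0.05,0,0,0,-0.72],
    [-0.45,-0.3,0.15,0,0,0,-0.72],
    [-0.45,-0.45,0.25,0,0,0,-0.72],
    [-0.45,-0.45,0.25,0,0,0,-0.72],
  ],
)

```text
time: 5.25
tool_pos: [0.5319, -0.1283, 0.2889]
tcp_rot: [0.167, 1.576, -0.166]
ft_force: [1.0, 0.9, -0.1]
grip_width: 0.143
```

```bash
python3 - <<'E'
from h import *
st()
c=cam('wrist'); cv2.imwrite('pics/w2.png',c['pixels']);
p=tf(PC,[-.20,-.08,.17])[0]; print(p)
G=rot(cdir([1,0,0]),[0,0,1]); go(p,G)
E
```

```text
t 5.25 case [-0.1804 -0.0239  0.2889] R [[-0.011, 0.211, 0.978], [0.002, 0.978, -0.211], [-1.0, -0.001, -0.011]] F [ 1.   0.9 -0.1] j [-0.24  0.29  0.06  1.35 -0.    1.55] g 0.14
[ 0.58242567 -0.15947358  0.17      ]
shift [ 0.2978 -0.0309  0.1296] turn [-0.386  -0.3874  0.3862] mm 130.49457544623002 deg 120.507107503805
```

View pics/w2.png

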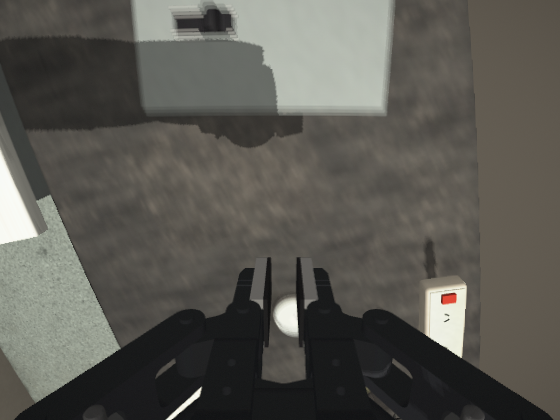

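The wrist picture shows the fin at (213,20), now at the right end of its slot (175–235), so the thumb latch is open.

```bash
cat >> h.py <<'E'
def tool(a,b):  # a: yaw toward right, b: pitch down (deg); jaws vertical, tool z up
    a,b=np.radians([a,b]); return rot(cdir([np.cos(b)*np.cos(a),-np.cos(b)*np.sin(a),-np.sin(b)]),[0,0,1])
E
python3 - <<'E'
from h import *
go(tf(PC,[-.20,-.08,.25])[0],tool(6,15))
E
```

```text
shift [ 0.0978 -0.0322  0.1284] turn [-0.3944 -0.3379  0.303 ] mm 65.82548200761178 deg 108.23251115256815
```

Emit:
send_rows(
  motion=[
    [0.05,-0.02,0.06,-0.2,-0.17,0.15,-0.72],
    [0.098,-0.032,0.128,-0.2,-0.17,0.15,-0.72],
    [0.098,-0.032,0.128,-0.2,-0.17,0.15,-0.72],
    [0.098,-0.032,0.128,-0.2,-0.17,0.15,-0.72],
    [0.098,-0.032,0.128,-0.2,-0.17,0.15,-0.72],
    [0.098,-0.032,0.128,-0.2,-0.17,0.15,-0.72],
    [0.098,-0.032,0.128,-0.2,-0.17,0.15,-0.72],
  ],
)

```text
time: 6.0
tool_pos: [0.5817, -0.1615, 0.2485]
tcp_rot: [-0.012, 0.957, 0.596]
ft_force: [-0.3, -0.9, -0.4]
grip_width: 0.142
```

```bash
python3 - <<'E'
from h import *
st()
go(tf(PC,[-.20,-.08,.25])[0],tool(6,15));go(tf(PC,[-.20,-.08,.25])[0],tool(10,15))
E
```

```text
t 6.0 case [-0.2021 -0.0797  0.2485] R [[0.429, -0.482, 0.764], [0.472, 0.841, 0.265], [-0.77, 0.247, 0.589]] F [-0.3 -0.9 -0.4] j [-0.61  0.3  -0.23  0.93  0.69  0.56] g 0.14
shift [0.0003 0.0042 0.005 ] turn [-0.1939 -0.1696  0.1517] mm 2.6091376424645776 deg 53.81082560393596
shift [0.0003 0.0042 0.005 ] turn [-0.1821 -0.174   0.1329] mm 2.6091376424645776 deg 51.26035989230051
```

Emit:
send_rows(
  motion=[
    [0,0.004,0.005,-0.19,-0.17,0.145,-0.72],
    [0,0.004,0.005,-0.19,-0.17,0.145,-0.72],
    [0,0.004,0.005,-0.19,-0.17,0.145,-0.72],
    [0,0.004,0.005,-0.19,-0.17,0.145,-0.72],
    [0,0.004,0.005,-0.19,-0.17,0.145,-0.72],
    [0,0.004,0.005,-0.19,-0.17,0.145,-0.72],
    [0,0.004,0.005,-0.19,-0.17,0.145,-0.72],
  ],
)

```text
time: 6.7
tool_pos: [0.5819, -0.1599, 0.2485]
tcp_rot: [-0.16, 0.269, 1.199]
ft_force: [0.2, 0.5, -0.9]
grip_width: 0.138
```

```bash
python3 - <<'E'
from h import *
o=st()
Rm=R.from_rotvec(o['tcp_rot']).as_matrix();x=Rm[:,0]
print('az',np.arctan2(x[1],x[0]),'pitch',np.degrees(np.arcsin(-x[2])))
for z in (.2,.1): go(tf(PC,[-.17,-.08,z])[0],tool(8,15))
E
```

```text
t 6.7 case [-0.2006 -0.0796  0.2485] R [[0.337, -0.934, 0.121], [0.896, 0.357, 0.264], [-0.29, 0.019, 0.957]] F [ 0.2  0.5 -0.9] j [-0.76  0.8   0.12  1.8   1.08 -0.95] g 0.14
az 1.2111062215573678 pitch 16.84269946019188
shift [ 0.1077  0.0081 -0.0944] turn [-0.0068 -0.0102  0.0016] mm 57.362814478180205 deg 2.2269561768570663
shift [ 0.1801  0.0033 -0.3336] turn [-0.0068 -0.0102  0.0016] mm 151.65575585239563 deg 2.2269561768570663
```

Emit:
send_rows(
  motion=[
    [0.1,0.01,-0.1,0,-0.008,0,-0.72],
    [0.14,0.005,-0.2,0,-0.008,0,-0.72],
    [0.18,0.003,-0.333,0,-0.008,0,-0.72],
    [0.18,0.003,-0.333,0,-0.008,0,-0.72],
    [0.18,0.003,-0.333,0,-0.008,0,-0.72],
  ],
)

```text
time: 7.2
tool_pos: [0.589, -0.1302, 0.0995]
tcp_rot: [-0.143, 0.247, 1.2]
ft_force: [-0.2, -0.4, 0.7]
grip_width: 0.136
```

```bash
python3 - <<'E'
from h import *
o=st()
go(tf(PC,[-.15,-.08,.05])[0],tool(8,15));go(tf(PC,[-.088,-.08,.05])[0],tool(8,15))
E
```

```text
t 7.2 case [-0.17   -0.0802  0.0995] R [[0.34, -0.934, 0.114], [0.903, 0.358, 0.24], [-0.265, 0.021, 0.964]] F [-0.2 -0.4  0.7] j [-0.72  0.96 -0.01  1.51  1.13 -0.93] g 0.14
shift [ 0.0804  0.0054 -0.1063] turn [-0.0074 -0.002   0.0016] mm 53.374672658686706 deg 1.4048520808851839
shift [ 0.2284  0.0286 -0.0662] turn [-0.0074 -0.002   0.0016] mm 95.78778188158662 deg 1.4048520808851839
```

Emit:
send_rows(
  motion=[
    [0.05,0.003,-0.106,-0.007,0,0,-0.72],
    [0.08,0.005,-0.106,-0.007,0,0,-0.72],
    [0.08,0.005,-0.106,-0.007,0,0,-0.72],
    [0.13,0.013,-0.093,-0.007,0,0,-0.72],
    [0.18,0.021,-0.079,-0.007,0,0,-0.72],
    [0.228,0.029,-0.066,-0.007,0,0,-0.72],
    [0.228,0.029,-0.066,-0.007,0,0,-0.72],
  ],
)

```text
time: 7.9
tool_pos: [0.6072, -0.0492, 0.0536]
tcp_rot: [-0.167, 0.232, 1.205]
ft_force: [0.0, -0.1, 0.8]
grip_width: 0.144
```

```bash
python3 - <<'E'
from h import *
o=st()
go(tf(PC,[-.088,-.08,.06])[0],tool(8,15))
a=cam('scene')['pixels'];b=cam('wrist')['pixels']
cv2.imwrite('pics/v3.png',np.hstack([cv2.resize(a[130:290,200:400],(500,400)),cv2.resize(b,(300,400))]))
E
```

```text
t 7.9 case [-0.087  -0.0806  0.0536] R [[0.339, -0.937, 0.088], [0.903, 0.35, 0.25], [-0.266, -0.005, 0.964]] F [ 0.  -0.1  0.8] j [-0.6   0.94 -0.18  1.16  1.21 -0.74] g 0.14
shift [-0.0069  0.0011  0.0146] turn [ 0.0013 -0.0022  0.0013] mm 6.475267524173893 deg 0.519716957737853
```

View pics/v3.png

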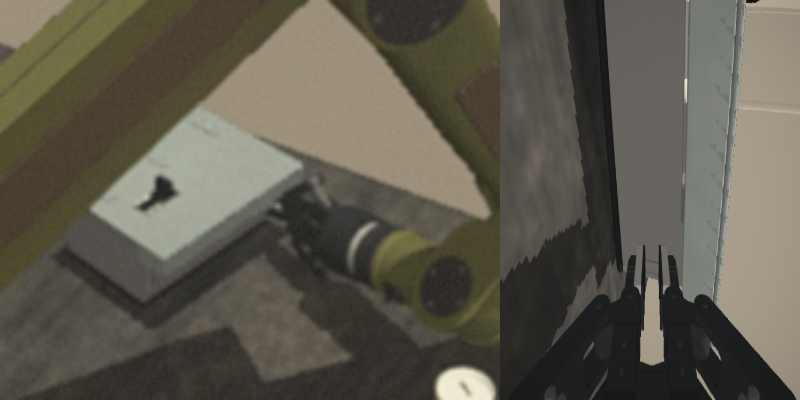

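The scene half shows the gripper reaching under the skirt at the right part of the front, and the wrist half shows the fingers just below the skirt edge, clear of everything else. Now I lift.

Emit:
send_rows(
  motion=[
    [-0.002,0,0.007,0,0,0,-0.72],
    [-0.004,0,0.014,0,0,0,-0.72],
    [-0.006,0,0.022,0,0,0,-0.72],
    [-0.008,0,0.029,0,0,0,-0.72],
    [-0.01,0,0.036,0,0,0,-0.72],
  ],
)

```text
time: 8.5
tool_pos: [0.6074, -0.0525, 0.0674]
tcp_rot: [-0.168, 0.233, 1.201]
ft_force: [-0.2, -6.2, -4.2]
grip_width: 0.14
```

Emit:
send_rows(
  motion=[
    [-0.002,0,0.007,0,0,0,-0.72],
    [-0.004,0,0.014,0,0,0,-0.72],
  ],
)

```text
time: 8.7
tool_pos: [0.6073, -0.0531, 0.0731]
tcp_rot: [-0.168, 0.233, 1.201]
ft_force: [-0.5, -3.9, -3.8]
grip_width: 0.14
```

Emit:
send_rows(
  motion=[
    [-0.002,0,0.007,0,0,0,-0.72],
    [-0.004,0,0.014,0,0,0,-0.72],
  ],
)

```text
time: 8.9
tool_pos: [0.6072, -0.0532, 0.079]
tcp_rot: [-0.168, 0.233, 1.201]
ft_force: [-0.2, -3.1, -5.1]
grip_width: 0.14
```

Emit:
send_rows(
  motion=[
    [-0.002,0,0.007,0,0,0,-0.72],
    [-0.004,0,0.014,0,0,0,-0.72],
    [-0.006,0,0.021,0,0,0,-0.72],
  ],
)

```text
time: 9.2
tool_pos: [0.6072, -0.0531, 0.088]
tcp_rot: [-0.168, 0.233, 1.201]
ft_force: [0.3, -0.9, -5.1]
grip_width: 0.14
```

Emit:
send_rows(
  motion=[
    [-0.0015,0,0.005,0,0,0,-0.72],
    [-0.003,0,0.01,0,0,0,-0.72],
  ],
)

```text
time: 9.4
tool_pos: [0.6071, -0.053, 0.0917]
tcp_rot: [-0.169, 0.234, 1.202]
ft_force: [5.9, 1.2, -13.1]
grip_width: 0.141
```

```bash
python3 - <<'E'
from h import *
o=st()
b=cam('wrist')['pixels']; cv2.imwrite('pics/w4.png',b)
E
```

```text
t 9.4 case [-0.0907 -0.0813  0.0917] R [[0.341, -0.936, 0.089], [0.901, 0.352, 0.253], [-0.268, -0.006, 0.963]] F [  5.9   1.2 -13.1] j [-0.6   0.89 -0.17  1.22  1.21 -0.75] g 0.14
```

View pics/w4.png

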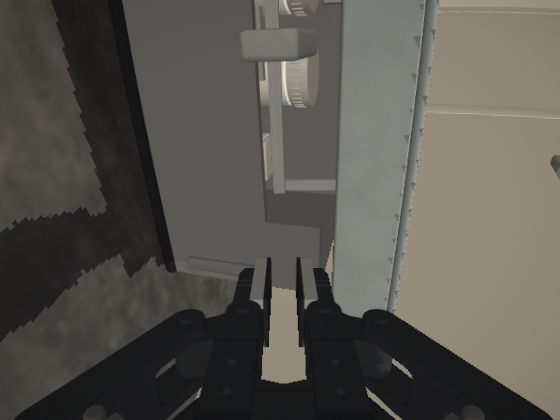

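The wrist picture shows the lid raised with jars visible in the gap, and the catch tongue as a light block at about (280,43), columns 240–317.

Emit:
send_rows(
  motion=[
    [0.001,0,-0.005,0,0,0,-0.72],
    [0.002,0,-0.008,0,0,0,-0.72],
    [0.002,0,-0.008,0,0,0,-0.72],
  ],
)

```text
time: 9.75
tool_pos: [0.6071, -0.0529, 0.0889]
tcp_rot: [-0.168, 0.233, 1.202]
ft_force: [0.0, -0.0, 0.1]
grip_width: 0.14
```

```bash
python3 - <<'E'
from h import *
o=st()
W=cam('wrist')
for y in np.arange(-.045,.05,.015):
    P=tf(PC,[[x,y-.005,z] for x in(-.099,-.065) for z in (.083,.103)]); print(round(y,3),proj(W,P).round(0).tolist())
E
```

```text
t 9.75 case [-0.0906 -0.0814  0.0889] R [[0.341, -0.936, 0.089], [0.901, 0.353, 0.252], [-0.267, -0.005, 0.964]] F [ 0.  -0.   0.1] j [-0.6   0.89 -0.17  1.22  1.21 -0.75] g 0.14
-0.045 [[260.0, 224.0], [307.0, 230.0], [282.0, 191.0], [321.0, 195.0]]
-0.03 [[257.0, 192.0], [307.0, 196.0], [281.0, 163.0], [321.0, 166.0]]
-0.015 [[254.0, 155.0], [306.0, 158.0], [279.0, 133.0], [322.0, 134.0]]
0.0 [[252.0, 116.0], [306.0, 117.0], [278.0, 100.0], [322.0, 100.0]]
0.015 [[248.0, 72.0], [306.0, 71.0], [277.0, 64.0], [323.0, 63.0]]
0.03 [[245.0, 24.0], [305.0, 20.0], [275.0, 26.0], [323.0, 24.0]]
0.045 [[241.0, -29.0], [305.0, -35.0], [273.0, -15.0], [323.0, -18.0]]
```

```bash
python3 - <<'E'
from h import *
go(tf(PC,[-.0905,-.075,.085])[0],tool(8,15));go(tf(PC,[-.080,-.07,.085])[0],tool(8,15));go(tf(PC,[-.080,-.012,.085])[0],tool(8,15))
E
```

```text
shift [ 0.0008  0.0159 -0.0097] turn [ 0.0013 -0.0028  0.0022] mm 7.47243664660586 deg 0.6801833466335617
shift [ 0.0241  0.0321 -0.0032] turn [ 0.0013 -0.0028  0.0022] mm 16.09386150985153 deg 0.6801833466335617
shift [ 0.0036  0.1756 -0.008 ] turn [ 0.0013 -0.0028  0.0022] mm 70.31612508402051 deg 0.6801833466335617
```

Emit:
send_rows(
  motion=[
    [0.001,0.016,-0.01,0,-0.003,0.002,-0.72],
    [0.024,0.032,-0.003,0,-0.003,0.002,-0.72],
    [0.02,0.06,-0.004,0,-0.003,0.002,-0.72],
    [0.016,0.09,-0.005,0,-0.003,0.002,-0.72],
    [0.01,0.13,-0.007,0,-0.003,0.002,-0.72],
    [0.004,0.165,-0.008,0,-0.003,0.002,-0.72],
    [0.004,0.175,-0.008,0,-0.003,0.002,-0.72],
  ],
)

```text
time: 10.5
tool_pos: [0.54, -0.0274, 0.0854]
tcp_rot: [-0.159, 0.227, 1.208]
ft_force: [0.7, 0.1, 0.0]
grip_width: 0.139
```

```bash
python3 - <<'E'
from h import *
o=st(); go(tf(PC,[-.080,-.002,.085])[0],tool(8,15))
W=cam('wrist');cv2.imwrite('pics/w5.png',W['pixels'])
E
```

```text
t 10.5 case [-0.08   -0.0104  0.0854] R [[0.336, -0.938, 0.089], [0.906, 0.348, 0.242], [-0.258, -0.001, 0.966]] F [0.7 0.1 0. ] j [-0.63  0.85 -0.35  1.17  1.19 -0.84] g 0.14
shift [-0.0026  0.0207 -0.0016] turn [0.0003 0.0004 0.0002] mm 8.387066851107646 deg 0.09753271620792672
```

View pics/w5.png

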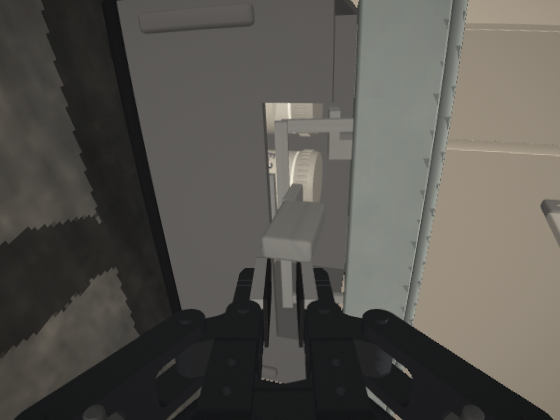

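The wrist picture shows the tongue right beside the fingertips at (290,235), level with both. Now I push left.

Emit:
send_rows(
  motion=[
    [-0.0008,0.005,0,0,0,0,-0.72],
    [-0.0016,0.01,0,0,0,0,-0.72],
    [-0.0024,0.015,0,0,0,0,-0.72],
    [-0.003,0.02,0,0,0,0,-0.72],
  ],
)

```text
time: 10.95
tool_pos: [0.5326, -0.0258, 0.0856]
tcp_rot: [-0.16, 0.226, 1.208]
ft_force: [-0.1, 0.6, -0.4]
grip_width: 0.139
```

Emit:
send_rows(
  motion=[
    [-0.0008,0.005,0,0,0,0,-0.72],
    [-0.0016,0.01,0,0,0,0,-0.72],
  ],
)

```text
time: 11.15
tool_pos: [0.5292, -0.0252, 0.0858]
tcp_rot: [-0.161, 0.225, 1.207]
ft_force: [3.8, 0.2, -1.0]
grip_width: 0.139
```

Emit:
send_rows(
  motion=[
    [-0.0008,0.005,0,0,0,0,-0.72],
    [-0.0016,0.01,0,0,0,0,-0.72],
  ],
)

```text
time: 11.35
tool_pos: [0.526, -0.0247, 0.0861]
tcp_rot: [-0.163, 0.224, 1.206]
ft_force: [5.6, 1.3, -2.0]
grip_width: 0.142
```

Emit:
send_rows(
  motion=[
    [-0.0008,0.006,0,0,0,0,-0.72],
    [-0.0016,0.012,0,0,0,0,-0.72],
    [-0.002,0.016,0,0,0,0,-0.72],
  ],
)

```text
time: 11.65
tool_pos: [0.5211, -0.0239, 0.0863]
tcp_rot: [-0.166, 0.221, 1.204]
ft_force: [8.1, 0.8, -3.3]
grip_width: 0.14
```

Emit:
send_rows(
  motion=[
    [-0.0003,0.003,0,0,0,0,-0.72],
    [-0.0006,0.005,0,0,0,0,-0.72],
  ],
)

```text
time: 11.85
tool_pos: [0.5208, -0.0241, 0.0866]
tcp_rot: [-0.169, 0.218, 1.202]
ft_force: [8.8, 1.7, -2.5]
grip_width: 0.139
```

```bash
python3 - <<'E'
from h import *
o=st()
R0=R.from_rotvec(o['tcp_rot']).as_matrix()
print('up 10mm',(R0.T@[0,0,.01]/.4).round(4),'left 10mm',(R0.T@cdir([0,.01,0])/.4).round(4),'back -x 10mm',(R0.T@cdir([-.01,0,0])/.4).round(4))
E
```

```text
t 11.85 case [-0.081   0.0091  0.0866] R [[0.344, -0.936, 0.078], [0.904, 0.352, 0.244], [-0.256, -0.014, 0.967]] F [ 8.8  1.7 -2.5] j [-0.65  0.84 -0.4   1.15  1.19 -0.87] g 0.14
up 10mm [-0.0064 -0.0003  0.0242] left 10mm [-0.0036  0.0247 -0.0006] back -x 10mm [-0.0239 -0.0036 -0.0064]
```

Emit:
send_rows(
  motion=[
    [-0.004,0.006,0.009,0,0,0,-0.72],
    [-0.006,0.006,0.018,0,0,0,-0.72],
    [-0.008,0.006,0.026,0,0,0,-0.72],
    [-0.01,0.006,0.034,0,0,0,-0.72],
  ],
)

```text
time: 12.25
tool_pos: [0.519, -0.0246, 0.0994]
tcp_rot: [-0.174, 0.218, 1.203]
ft_force: [6.0, -1.6, -9.9]
grip_width: 0.143
```

Emit:
send_rows(
  motion=[
    [-0.004,0.005,0.008,0,0,0,-0.72],
    [-0.006,0.005,0.015,0,0,0,-0.72],
  ],
)

```text
time: 12.45
tool_pos: [0.5173, -0.0254, 0.1043]
tcp_rot: [-0.179, 0.217, 1.203]
ft_force: [6.1, -0.9, -10.8]
grip_width: 0.138
```

Emit:
send_rows(
  motion=[
    [-0.004,0.005,0.008,0,0,0,-0.72],
    [-0.006,0.005,0.016,0,0,0,-0.72],
    [-0.008,0.005,0.024,0,0,0,-0.72],
  ],
)

```text
time: 12.75
tool_pos: [0.5168, -0.0265, 0.114]
tcp_rot: [-0.184, 0.215, 1.201]
ft_force: [7.5, -1.0, -5.1]
grip_width: 0.146
```

Emit:
send_rows(
  motion=[
    [-0.004,0.003,0.01,0,0,0,-0.72],
    [-0.008,0.001,0.02,0,0,0,-0.72],
    [-0.012,0,0.03,0,0,0,-0.72],
    [-0.016,0,0.042,0,0,0,-0.72],
    [-0.02,0,0.054,0,0,0,-0.72],
  ],
)

```text
time: 13.25
tool_pos: [0.5147, -0.0278, 0.137]
tcp_rot: [-0.183, 0.216, 1.202]
ft_force: [0.7, 2.4, -4.6]
grip_width: 0.143
```

```bash
python3 - <<'E'
from h import *
o=st()
b=cam('wrist')['pixels'];a=cam('scene')['pixels']
cv2.imwrite('pics/v6.png',np.hstack([cv2.resize(a[110:290,200:400],(444,400)),cv2.resize(b,(350,400))]))
for th in (.4,.5,.6,.7,.8,.9,1.,1.1,1.2,1.3):
    c,s=np.cos(th),np.sin(th); print(th,'edge',np.round([65-168.5*c-23*s,105+168.5*s-23*c]),'corner',np.round([65-168.5*c,105+168.5*s]))
E
```

```text
t 13.25 case [-0.0859  0.0143  0.137 ] R [[0.344, -0.936, 0.068], [0.902, 0.35, 0.254], [-0.262, -0.026, 0.965]] F [ 0.7  2.4 -4.6] j [-0.66  0.76 -0.39  1.25  1.17 -0.9 ] g 0.14
0.4 edge [-99. 149.] corner [-90. 171.]
0.5 edge [-94. 166.] corner [-83. 186.]
0.6 edge [-87. 181.] corner [-74. 200.]
0.7 edge [-79. 196.] corner [-64. 214.]
0.8 edge [-69. 210.] corner [-52. 226.]
0.9 edge [-58. 223.] corner [-40. 237.]
1.0 edge [-45. 234.] corner [-26. 247.]
1.1 edge [-32. 245.] corner [-11. 255.]
1.2 edge [-17. 254.] corner [  4. 262.]
1.3 edge [ -2. 261.] corner [ 20. 267.]
```

View pics/v6.png

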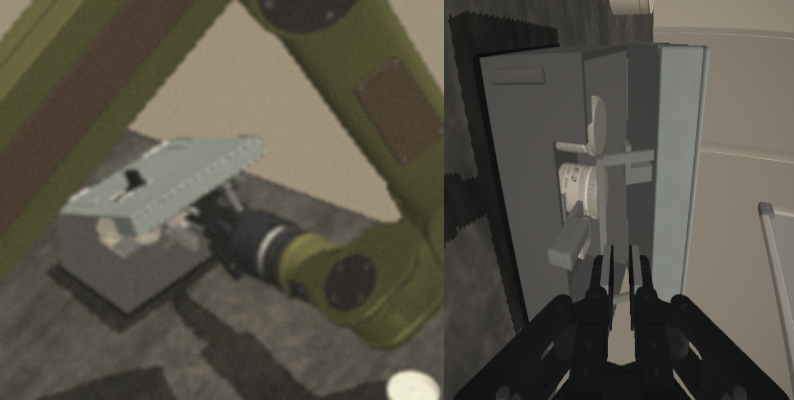

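The lid is free at roughly 0.45 rad. The tongue sits at (570,240) in the wrist half, below the fingers. I follow the skirt arc upwards.

```bash
python3 - <<'E'
from h import *
for q in [(-80,152),(-73,163),(-66,176),(-58,188),(-47,200),(-34,212),(-20,223),(-6,232)]: go(tf(PC,[q[0]/1e3,.014,q[1]/1e3])[0])
E
```

```text
shift [0.0048 0.0014 0.0387] turn [0. 0. 0.] mm 15.59251073648794 deg 0.0
shift [0.0143 0.0032 0.0698] turn [0. 0. 0.] mm 28.522689492087792 deg 0.0
shift [0.0225 0.0048 0.1057] turn [0. 0. 0.] mm 43.285044508548374 deg 0.0
shift [0.0338 0.0068 0.1399] turn [0. 0. 0.] mm 57.643283923262295 deg 0.0
shift [0.0522 0.01   0.1761] turn [0. 0. 0.] mm 73.57076569060438 deg 0.0
shift [0.0753 0.0138 0.2136] turn [0. 0. 0.] mm 90.75463881702078 deg 0.0
shift [0.1016 0.0181 0.2493] turn [0. 0. 0.] mm 107.91317440618565 deg 0.0
shift [0.1291 0.0224 0.2802] turn [0. 0. 0.] mm 123.71931181744178 deg 0.0
```

Emit:
send_rows(
  motion=[
    [0.002,0.001,0.019,0,0,0,-0.72],
    [0.005,0.001,0.039,0,0,0,-0.72],
    [0.01,0.002,0.054,0,0,0,-0.72],
    [0.014,0.003,0.07,0,0,0,-0.72],
    [0.018,0.004,0.088,0,0,0,-0.72],
    [0.022,0.005,0.106,0,0,0,-0.72],
  ],
)

```text
time: 13.95
tool_pos: [0.5192, -0.0082, 0.1766]
tcp_rot: [-0.184, 0.215, 1.202]
ft_force: [2.4, 0.8, -5.6]
grip_width: 0.139
```

```bash
python3 - <<'E'
from h import *
st()
for q in [(-58,188),(-47,200),(-34,212),(-20,223),(-6,232)]: go(tf(PC,[q[0]/1e3,.014,q[1]/1e3])[0])
E
```

```text
t 13.95 case [-0.0657  0.014   0.1766] R [[0.345, -0.936, 0.067], [0.902, 0.35, 0.254], [-0.261, -0.027, 0.965]] F [ 2.4  0.8 -5.6] j [-0.63  0.68 -0.41  1.25  1.2  -0.83] g 0.14
shift [0.011  0.0018 0.0326] turn [0. 0. 0.] mm 13.768472323334569 deg 0.0
shift [0.0294 0.0049 0.0687] turn [0. 0. 0.] mm 29.966873984138783 deg 0.0
shift [0.0526 0.0088 0.1062] turn [0. 0. 0.] mm 47.53241894738936 deg 0.0
shift [0.0788 0.013  0.1419] turn [0. 0. 0.] mm 65.1404849005243 deg 0.0
shift [0.1063 0.0174 0.1728] turn [0. 0. 0.] mm 81.4593720928874 deg 0.0
```

Emit:
send_rows(
  motion=[
    [0.005,0.001,0.016,0,0,0,-0.72],
    [0.011,0.002,0.032,0,0,0,-0.72],
    [0.02,0.003,0.05,0,0,0,-0.72],
    [0.029,0.005,0.069,0,0,0,-0.72],
    [0.041,0.007,0.088,0,0,0,-0.72],
    [0.053,0.009,0.106,0,0,0,-0.72],
  ],
)

```text
time: 14.55
tool_pos: [0.5259, 0.0236, 0.2123]
tcp_rot: [-0.184, 0.215, 1.202]
ft_force: [1.7, 0.7, -5.3]
grip_width: 0.142
```

```bash
python3 - <<'E'
from h import *
st()
for q in [(-20,223),(-6,232),(4,237)]: go(tf(PC,[q[0]/1e3,.014,q[1]/1e3])[0])
E
```

```text
t 14.55 case [-0.0332  0.0143  0.2123] R [[0.344, -0.936, 0.068], [0.902, 0.35, 0.254], [-0.262, -0.027, 0.965]] F [ 1.7  0.7 -5.3] j [-0.57  0.58 -0.44  1.19  1.24 -0.69] g 0.14
shift [0.0247 0.0031 0.0345] turn [0. 0. 0.] mm 17.008962257164658 deg 0.0
shift [0.0522 0.0075 0.0654] turn [0. 0. 0.] mm 33.60067651827352 deg 0.0
shift [0.0728 0.0107 0.084 ] turn [0. 0. 0.] mm 44.66958444429467 deg 0.0
```

Emit:
send_rows(
  motion=[
    [0.012,0.002,0.017,0,0,0,-0.72],
    [0.025,0.003,0.034,0,0,0,-0.72],
    [0.038,0.005,0.05,0,0,0,-0.72],
    [0.052,0.007,0.065,0,0,0,-0.72],
    [0.062,0.009,0.075,0,0,0,-0.72],
    [0.073,0.011,0.084,0,0,0,-0.72],
  ],
)

```text
time: 15.15
tool_pos: [0.5336, 0.0606, 0.2359]
tcp_rot: [-0.185, 0.218, 1.204]
ft_force: [5.3, 0.9, -12.0]
grip_width: 0.141
```

```bash
python3 - <<'E'
from h import *
o=st()
R0=R.from_rotvec(o['tcp_rot']).as_matrix()
print('up 10mm',(R0.T@[0,0,.01]/.4).round(4),'x 10mm',(R0.T@cdir([.01,0,0])/.4).round(4))
b=cam('wrist')['pixels'];a=cam('scene')['pixels']
cv2.imwrite('pics/v7.png',np.hstack([cv2.resize(a[90:290,190:400],(420,400)),cv2.resize(b,(370,400))]))
E
```

```text
t 15.15 case [0.0046 0.0147 0.2359] R [[0.342, -0.937, 0.068], [0.902, 0.348, 0.257], [-0.265, -0.026, 0.964]] F [  5.3   0.9 -12. ] j [-0.49  0.49 -0.49  1.03  1.27 -0.49] g 0.14
up 10mm [-0.0066 -0.0007  0.0241] x 10mm [0.0238 0.0035 0.0066]
```

View pics/v7.png

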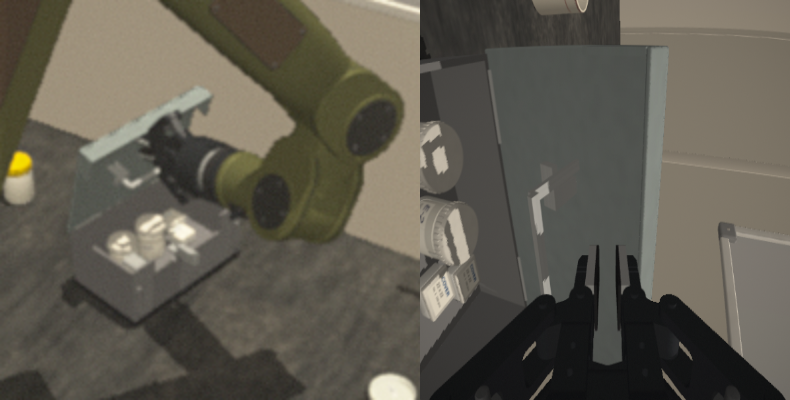

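The lid looks roughly 1.2 rad open, with the fingers under its skirt. I back away: down first, then out along the tool axis.

Emit:
send_rows(
  motion=[
    [-0.003,-0.001,-0.02,0,0,0,-0.72],
    [-0.01,-0.002,-0.045,0,0,0,-0.72],
    [-0.05,-0.002,-0.05,0,0,0,-0.72],
    [-0.12,-0.002,-0.05,0,0,0,-0.72],
    [-0.22,-0.002,-0.05,0,0,0,-0.72],
    [-0.32,-0.002,-0.05,0,0,0,-0.72],
    [-0.4,-0.002,-0.05,0,0,0,-0.72],
    [-0.4,-0.002,-0.05,0,0,0,-0.72],
  ],
)

```text
time: 16.05
tool_pos: [0.479, -0.0927, 0.2603]
tcp_rot: [-0.184, 0.216, 1.196]
ft_force: [1.0, -0.6, -0.0]
grip_width: 0.14
```

```bash
python3 - <<'E'
from h import *
o=st()
out=[]
for n in ('scene','top'):
    c=cam(n); im=c['pixels'].copy()
    for th,col in ((1.03,(0,0,255)),(1.2,(0,255,0)),(1.35,(255,0,0))):
        s_,c_=np.sin(th),np.cos(th)
        L=[(-170,-113,4),(-170,113,4)]
        P=tf(PC,[[(65+x*c_+z*s_)/1e3,y/1e3,(105-x*s_+z*c_)/1e3] for x,y,z in L])
        u=proj(c,P); print(n,th,u.round().tolist())
        im=cv2.resize(im,None,fx=1) 
        for q in u: cv2.circle(im,tuple(int(v*16) for v in q),16,col,-1,cv2.LINE_AA,4)
    for t in ['specimen_jar','petri_dish','tally_counter','mug','lid']:
        for d in robot.cut_out(t,n)[:1]: print(t,d['rect'],d['confidence'])
    out.append(im)
cv2.imwrite('pics/v8.png',np.hstack([cv2.resize(out[0][90:270,180:360],(400,400),interpolation=cv2.INTER_CUBIC),cv2.resize(out[1][130:270,220:360],(400,400),interpolation=cv2.INTER_CUBIC)]))
E
```

```text
t 16.05 case [-0.1568  0.0353  0.2603] R [[0.35, -0.934, 0.068], [0.899, 0.355, 0.255], [-0.263, -0.028, 0.964]] F [ 1.  -0.6 -0. ] j [-0.8   0.64 -0.25  1.68  1.07 -1.08] g 0.14
scene 1.03 [[299.0, 141.0], [238.0, 175.0]]Traceback (most recent call last):
  File "<stdin>", line 11, in <module>
cv2.error: OpenCV(4.12.0) /io/opencv/modules/imgproc/src/resize.cpp:4211: error: (-215:Assertion failed) inv_scale_y > 0 in function 'resize'
```

```bash
python3 - <<'E'
from h import *
out=[]
for n in ('scene','top'):
    c=cam(n); im=c['pixels'].copy()
    for th,col in ((1.03,(0,0,255)),(1.2,(0,255,0)),(1.35,(255,0,0))):
        s_,c_=np.sin(th),np.cos(th)
        P=tf(PC,[[(65+x*c_+z*s_)/1e3,y/1e3,(105-x*s_+z*c_)/1e3] for x,y,z in [(-170,-113,4),(-170,113,4)]])
        u=proj(c,P); print(n,th,u.round().tolist())
        for q in u: cv2.circle(im,tuple(int(v*16) for v in q),16,col,-1,cv2.LINE_AA,4)
    for t in ['specimen_jar','petri_dish','tally_counter','mug','lid']:
        for d in robot.cut_out(t,n)[:1]: print(t,d['rect'],d['confidence'])
    out.append(im)
cv2.imwrite('pics/v8.png',np.hstack([cv2.resize(out[0][90:270,180:360],(400,400),interpolation=cv2.INTER_CUBIC),cv2.resize(out[1][130:270,220:360],(400,400),interpolation=cv2.INTER_CUBIC)]))
E
```

```text
scene 1.03 [[299.0, 141.0], [238.0, 175.0]]
scene 1.2 [[292.0, 134.0], [231.0, 167.0]]
scene 1.35 [[286.0, 129.0], [225.0, 161.0]]
petri_dish [228.8, 130.7, 298.3, 204.5] 0.68
tally_counter [415.0, 258.4, 434.1, 274.0] 0.71
mug [133.9, 173.1, 159.0, 201.7] 0.81
lid [228.5, 132.4, 296.1, 204.2] 0.97
top 1.03 [[295.0, 150.0], [276.0, 232.0]]
top 1.2 [[285.0, 147.0], [266.0, 230.0]]
top 1.35 [[276.0, 144.0], [257.0, 227.0]]
specimen_jar [417.8, 180.1, 437.5, 195.8] 0.47
petri_dish [402.0, 212.7, 420.2, 228.0] 0.55
tally_counter [415.1, 178.9, 439.5, 196.4] 0.71
mug [135.0, 226.6, 181.6, 253.9] 0.65
lid [247.8, 149.0, 291.3, 234.0] 0.93
```

View pics/v8.png

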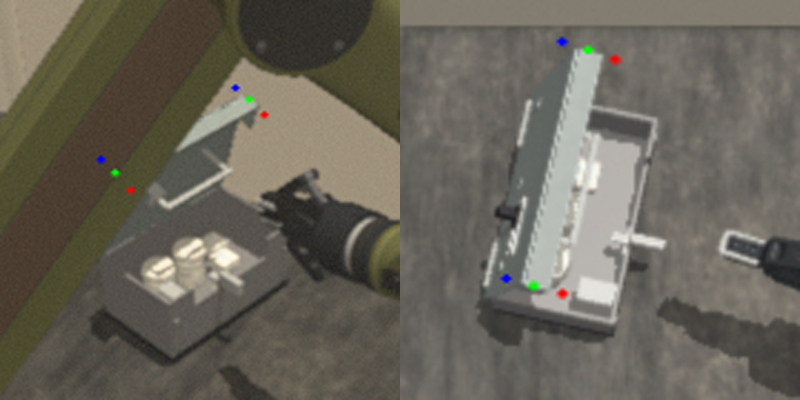

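The lid's outer corners lie on the 1.2 rad marks in both views, well past 1.03. The gripper is clear and the fin is still at the right end of its slot. I hand the job in.

```bash
python3 - <<'E'
from h import *
st(); print(robot.job_done())
E
```

```text
t 16.7 case [-0.1527  0.0372  0.2593] R [[0.342, -0.937, 0.068], [0.902, 0.347, 0.257], [-0.264, -0.027, 0.964]] F [-0.2 -0.3 -0.8] j [-0.8   0.64 -0.25  1.67  1.06 -1.08] g 0.14
the job is handed in; nothing more can be done
None
```

The case is open and the job was handed in at about 17 s. No verdict was given.

**What I did:**
- **Thumb latch:** I pushed it right with shut fingers until it hit its stop.
- **First lift:** I lifted the lid by the skirt until the second catch held it, then eased off with the lid resting at about 0.2 rad.
- **Catch:** It sat at about case y +18 mm. I pushed it about 10 mm left and lifted the lid while holding it over.
- **Opening:** I followed the skirt's arc up, then backed the arm away.

**Last checks:**
- **Lid:** Its corners lay close to the 1.2 rad marks in both the scene and top pictures, against the 1.03 needed.
- **Arm:** It was clear of everything, with under 1 N at the wrist.
- **Forces:** The wrist sensor's highest readings, taken only at the end of each move, were about 17 N while opening the thumb latch and 14 N with the lid raised.
- **Latch position:** I confirmed it was fully open only in the wrist picture after the slide, and nothing touched it afterwards.

**Disagreements and gaps:**
- **First pose estimate:** The first wrist picture was taken while the arm was still moving, so it disagreed by about 1 cm. I measured again with the arm at rest.
- **Bystanders:** In the last pictures the network mistook the lid for the petri dish (scene) and the counter for the jar (top), so the jar's final position was not confirmed. The mug, dish and counter showed up where they started, to within a few pixels.

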